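# Set up two bowl blanks for their faceplates

## Robot

A 6-joint arm with a two-finger parallel gripper is mounted at the origin on the work surface. World frame = base frame: x ahead of the robot, y to its left, z up, the work surface at z = 0. Lengths are in m, angles in degrees, forces in N, time in s.
With the tool pointing down it reaches from about 0.275 to 0.875 m from the base axis. Payload 12.5 kg.
Tool frame: the origin (TCP) lies at the very end of the fingers, on their centre line; the grasp point (between the pads) lies 19 mm behind it; z points along the fingers, y is the direction in which the jaws open and shut (so a half turn about z gives the same grasp; the last joint's range is limited). The gripper opens to 85 mm and grips with 20 to 120 N. Pads are 22 mm wide; open, the fingers measure 114 mm over their backs; the gripper's body (76 mm by 85 mm) begins 54 mm behind the grasp point. The pads swing forward as they close: fully open they stand 13 mm farther back than shut.
Start: joints at [-71.597, 20.094, 94.641, -0, 65.266, -4.847], TCP at [0.217, -0.505, 0.231] pointing down, gripper open.
Joint ranges: [-157.81, 157.81], [-45, 120.19], [0.68, 151.7], [-89.99, 269.99], [4.06, 180], [-164.3, 164.3]. Speed limits (degrees/s): [127.2, 127.2, 159.86, 180, 180, 180].

## Interface

Orientations are given as a 3x3 rotation matrix whose columns are the frame's x, y, z axes.
In Python, from station import bot gives the robot as it stands. The module is installed in compiled form; this text tells all that it offers.
- The arm moves only by the tool carry_out, never from a script. Its argument "targets" is a list of rows, each a list of 7 numbers: the turn, a rotation vector about the tool's x, y, z in degrees, then the shift along the tool's x, y, z in m, then the gripper's target within -1 to 1 (fully open at 1, half-way at 0, shut at -1). A call has exactly 5 rows; each row is the pose to reach, as a shift and turn from the pose commanded when the call began, along the tool's axes at that moment; what a row does not reach only later rows make up. A row lasts 1/12 s, in which the tool goes at most 41.7 mm and 7.16 degrees, less where a joint would pass 70% of its speed; a pose out of reach is approached as far as the arm can. A call with a gripper value outside its range is refused whole. The fingers move at their own pace and stop on an object; the grip force is fixed at half the most. Time passes only in rows, so rows that repeat a pose let the fingers close, or fill a call up. It gives the time, the measured TCP pose, the force and the opening at its end, in the units of the state.
- bot.read_state(): the state, without advancing time (a new reading comes with each control period).
- bot.camera(name): name is "scene" or "side" or "wrist"; returns a dict with "color" (420x560x3 uint8, red, green, blue), "vfov" (degrees; the focal length in pixels is half the picture's height over the tangent of half this angle, whatever the lens; pixels are square), "cx", "cy" (the principal point, pixels), "rvec" (rotation vector, rad) and "tvec" (3), from world to camera coordinates, as OpenCV has them. Camera axes: x right, y down, z forward; pixel columns grow to the right and rows downward; lengths in m; the calibration is good to about 2 mm. A picture is of the moment at which its call begins. There is no depth.
- bot.job_done(): hands the job in, once; it reports no verdict.
Trained networks look in a picture, given as the dict that the camera call returned (one of the last four; its "shot" number tells which), for a name from the list of things; names that differ only in an ending like _2 or _b are one class to them, and where a whole thing is asked for, a point or a joint stands for the part that bears it (a point fixed in the world has none). Each returns a list of dicts, best first, with "p" (0 to 1); they miss things now and then, are a little off and sometimes report something else, mostly with a low value. They report only what shows in the picture. A call takes as long as a camera call.
- bot.look_for(name, picture): "xy" ([column, row] as shares, 0 to 1, of the picture: columns of its width, rows of its height, amid what is visible of it).
- bot.trace(name, picture): "region" (420x560 bool, what is visible of it) and "xy" ([column, row] as shares, 0 to 1, of the picture: columns of its width, rows of its height, amid what is visible of it).
- bot.mark_of(name, picture): "xy" ([column, row] as shares, 0 to 1, of the picture: columns of its width, rows of its height: a listed point, or the origin of a listed thing).
The state is a dict: "t": time; "qpos": joint angles; "qd": joint speeds; "effort": joint torques, N m; "ee_pos": TCP position; "orientation": TCP orientation; "wrist_force": force on the tool from outside, world axes, zero at the start; "wrist_torque": the same for the moment, N m; "gripper_width": finger opening in m.
Only numpy, scipy, OpenCV 4.12 (cv2) and the standard library are available. Lean on these libraries where they do the work, as an engineer would, in place of code of your own. Each camera call takes 0.05 s, during which the arm holds its last target.

## Task

Get the two bowl blanks on the white board ready for their faceplates: centre the large red-brown waste block on top of the walnut blank and the small green one on top of the maple blank, then centre the black iron faceplate, hub up, on the large block and the aluminium faceplate, hub up, on the small block. Stand the blue tub of screws on the board midway between the two blanks, where it serves both, and leave the yellow wax tin where it is.

Things in the scene. Friction and masses are not known exactly. Their poses are not given: they have to be found in the camera images.
- board: White melamine glue-up board with brown edge strips, lying fixed on the bench, 180 x 500 x 9 mm (x, y, z), its long side running across in front of the robot. Origin at the centre of its underside; y along its length, z up. Its top is 9 mm above the bench. The two bowl blanks lie on it, one towards each end, their centres 165 mm (give or take 8 mm) either side of the middle; which is at which end varies.
- blank_walnut: Bowl blank of dark brown walnut, a disc 140 mm across and 45 mm thick, lying flat on the board and taped down so that it does not shift. A light compass circle 76 mm across and a centre dot are drawn on its top. Origin at the centre of its underside, z up; the top is 45 mm above the origin.
- blank_maple: Bowl blank of pale maple, a disc 112 mm across and 54 mm thick, lying flat on the board and taped down so that it does not shift. A dark pencil circle 62 mm across and a centre dot are drawn on its top. Origin at the centre of its underside, z up; the top is 54 mm above the origin.
- block_large: The large waste block: a loose red-brown hardwood disc, 62 mm across and 26 mm thick, about 50 g, lying flat on the bench. Origin at the centre of its underside, z up through its axis; upright at the start.
- block_small: The small waste block: a loose green fibreboard disc, 50 mm across and 26 mm thick, about 40 g, lying flat on the bench. Origin at the centre of its underside, z up through its axis; upright at the start.
- plate_iron: The large faceplate: black cast iron, about 290 g, standing loose on the bench with its hub up. A round flange 62 mm across and 8 mm thick with a ring of screw holes, and on it a round hub 39 mm across that rises to 32 mm; a dark threaded bore shows in the hub's top. Origin at the centre of its underside, z up through its axis; upright at the start.
- plate_alu: The small faceplate: bright aluminium, about 80 g, standing loose on the bench with its hub up. A round flange 50 mm across and 8 mm thick with a ring of screw holes, and on it a round hub 31 mm across that rises to 32 mm; a dark threaded bore shows in the hub's top. Origin at the centre of its underside, z up through its axis; upright at the start.
- screw_tub: Round blue tub of screws, closed by a clear lid under which brass screws show, loose, 60 mm across and 32 mm high, about 130 g. Origin at the centre of its underside, z up through its axis; upright at the start.
- wax_tin: Round yellow wax tin with a thin dark ring on its lid, 58 mm across and 22 mm high, standing loose on the bench among the parts; a bystander, not to be moved. Origin at the centre of its underside, z up through its axis; upright at the start.

How it is judged (in metres and radians):
At the end, for the whole second after the job is handed in: Each block flat on its blank within 12 mm of centre; each faceplate hub up on its block within 10 mm of centre; tub upright on the board within 35 mm of its middle; all released, at rest, within 4 mm of resting height, tilt under 0.08 rad; wax tin upright, moved under 30 mm (horizontal distance between block_large and blank_walnut below 0.012 m and z of block_large in the frame of blank_walnut between 0.041 and 0.049 m and angle between each of block_large, block_small, plate_iron, plate_alu, screw_tub's own z axis and vertical below 0.08 rad and linear speed of each of block_large, block_small, plate_iron, plate_alu, screw_tub below 0.02 m/s and angular speed of each of block_large, block_small, plate_iron, plate_alu, screw_tub below 0.2 rad/s and horizontal distance between block_small and blank_maple below 0.012 m and z of block_small in the frame of blank_maple between 0.05 and 0.058 m and horizontal distance between plate_iron and block_large below 0.01 m and z of plate_iron in the frame of block_large between 0.022 and 0.03 m and horizontal distance between plate_alu and block_small below 0.01 m and z of plate_alu in the frame of block_small between 0.022 and 0.03 m and horizontal distance between screw_tub and board below 0.035 m and z of screw_tub in the frame of board between 0.005 and 0.013 m and distance of wax_tin from where it was at the start of the episode below 0.03 m and angle between wax_tin's own z axis and vertical below 0.2 rad); the robot touches nothing.
It fails at once if the yellow wax tin is shifted more than 30 mm or tipped over (distance of wax_tin from where it was at the start of the episode above 0.03 m or angle between wax_tin's own z axis and vertical above 0.35 rad).
It also fails if it takes over 112 s, if anything falls off the work surface, if the arm or the gripper's body presses on something with over 40 N, if the wrist force passes 120 N, or if a joint passes its speed limit or range.

## Working session

There is one attempt and no reset: what is moved stays moved. The work goes in short steps, Python scripts to look and compute and a tool call to move; the robot and the scene stay as the last step left them, time stands still between calls to the robot, and variables do not carry over. Pictures are saved under pics/ and viewed, and the job is handed in when it is done.

Besides the shell and the picture viewer there is one more tool, called after ">>>" as a command line: name --pt "numbers of a row" for each row, then --argument value for the rest. carry_out: Moves the arm, as the interface text tells. Its arguments: {"type":"object","properties":{"targets":{"type":"array"}},"required":["targets"]}

```bash
mkdir -p pics
cat > h.py <<'E'
import numpy as np, cv2
from station import bot
def save(p,n): cv2.imwrite('pics/'+n+'.png',p['color'][:,:,::-1])
def K(p):
    f=210/np.tan(np.radians(p['vfov'])/2); return f
def ray(p,xy,z):
    f=K(p);R,_=cv2.Rodrigues(np.array(p['rvec'],float));t=np.array(p['tvec'],float).ravel()
    d=R.T@np.array([(xy[0]*560-p['cx'])/f,(xy[1]*420-p['cy'])/f,1]);c=-R.T@t
    return (c+d*(z-c[2])/d[2])
N=['board','blank_walnut','blank_maple','block_large','block_small','plate_iron','plate_alu','screw_tub','wax_tin']
E
python3 - <<'E'
from h import *
s=bot.read_state();print({k:np.round(v,3).tolist() for k,v in s.items()})
H=dict(board=0,blank_walnut=.009,blank_maple=.009)
for c in ['scene','side','wrist']:
    p=bot.camera(c);save(p,c+'0');print(c,p['vfov'],p['cx'],p['cy'],np.round(ray(p,(.5,.5),0),3))
    for n in N:
        r=bot.mark_of(n,p)
        print(n,[(round(q['p'],2),np.round(np.array(q['xy'])*[560,420],0).tolist(),np.round(ray(p,q['xy'],H.get(n,0))[:2],3).tolist()) for q in r[:2]])
E
```

```text
{'t': 0.0, 'qpos': [-71.597, 20.125, 94.679, -0.001, 65.266, -4.847], 'qd': [-0.04, -0.051, 0.009, -0.055, 0.099, 0.023], 'effort': [0.003, -50.61, -29.141, 0.0, 0.004, -0.0], 'ee_pos': [0.217, -0.505, 0.231], 'orientation': [[0.919, 0.395, -0.0], [0.395, -0.919, 0.001], [0.0, -0.001, -1.0]], 'wrist_force': [0.518, 0.083, -0.105], 'wrist_torque': [0.014, 0.007, -0.031], 'gripper_width': 0.085}
scene 42.622999312101044 288.65163011734177 209.3257367300811 [0.417 0.03  0.   ]
board [(0.75, [309.0, 262.0], [0.635, -0.004])]
blank_walnut [(0.64, [372.0, 240.0], [0.641, 0.153]), (0.37, [308.0, 205.0], [0.442, 0.097])]
blank_maple [(0.76, [233.0, 278.0], [0.617, -0.175])]
block_large [(0.56, [119.0, 280.0], [0.499, -0.387]), (0.36, [355.0, 179.0], [0.376, 0.278])]
block_small [(0.78, [246.0, 228.0], [0.45, -0.077])]
plate_iron [(0.66, [306.0, 206.0], [0.431, 0.095]), (0.54, [410.0, 189.0], [0.49, 0.376])]
plate_alu [(0.64, [410.0, 189.0], [0.488, 0.376])]
screw_tub [(0.83, [358.0, 180.0], [0.381, 0.284])]
wax_tin [(0.65, [144.0, 236.0], [0.367, -0.3]), (0.3, [306.0, 209.0], [0.444, 0.09])]
side 45.520600357564895 281.6235823237693 212.86799331642695 [ 0.544 -0.041  0.   ]
board [(0.63, [244.0, 200.0], [0.636, -0.005])]
blank_walnut [(0.75, [195.0, 227.0], [0.654, 0.144])]
blank_maple [(0.96, [291.0, 167.0], [0.623, -0.172]), (0.33, [246.0, 202.0], [0.623, 0.0])]
block_large [(0.66, [374.0, 150.0], [0.501, -0.39])]
block_small [(0.69, [317.0, 213.0], [0.468, -0.093])]
plate_iron [(0.66, [317.0, 216.0], [0.462, -0.085]), (0.58, [279.0, 262.0], [0.436, 0.084])]
plate_alu []
screw_tub [(0.8, [237.0, 342.0], [0.365, 0.289])]
wax_tin []
wrist 68.00747398639264 285.7894142260512 214.35199401673228 [ 0.179 -0.515  0.   ]
board []
blank_walnut []
blank_maple []
block_large []
block_small []
plate_iron []
plate_alu []
screw_tub []
wax_tin []
```

View pics/scene0.png

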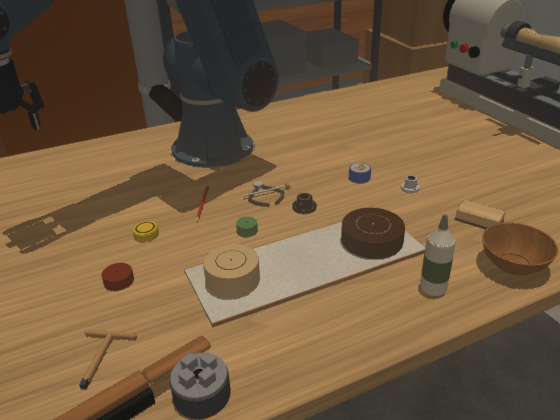

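View pics/side0.png

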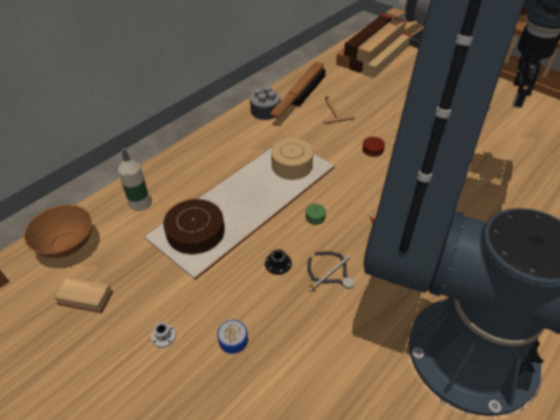

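View pics/wrist0.png

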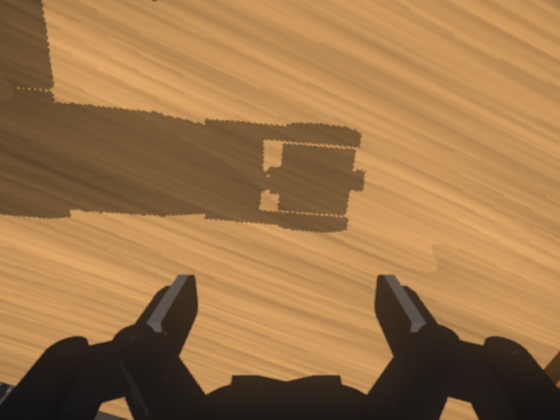

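The scene picture shows every part: walnut (373,233), maple (232,268), red block (118,276), green block (247,227), iron plate (305,203), alu plate (411,184), tub (360,173), tin (146,231). The side picture agrees, except that the arm hides the tin. Next I fit silhouettes in both views for better positions.

```bash
cat > fit.py <<'E'
from h import *
from scipy.optimize import least_squares
CY={'blank_walnut':[(.07,0,.045)],'blank_maple':[(.056,0,.054)],'block_large':[(.031,0,.026)],'block_small':[(.025,0,.026)],
'plate_iron':[(.031,0,.008),(.0195,.008,.032)],'plate_alu':[(.025,0,.008),(.0155,.008,.032)],'screw_tub':[(.03,0,.032)],'wax_tin':[(.029,0,.022)]}
S=4
def mask(p,n,x,y,z0):
    f=K(p);Km=np.array([[f,0,p['cx']],[0,f,p['cy']],[0,0,1.]])
    m=np.zeros((420*S,560*S),np.uint8);a=np.linspace(0,2*np.pi,60)
    for r,za,zb in CY[n]:
        P=np.array([[x+r*np.cos(t),y+r*np.sin(t),z0+z] for t in a for z in (za,zb)])
        q=cv2.projectPoints(P,np.array(p['rvec'],float),np.array(p['tvec'],float),Km,None)[0][:,0]
        cv2.fillConvexPoly(m,cv2.convexHull(np.round((q+.5)*S).astype(np.int32)),1)
    return m
def cen(m,s=1):
    M=cv2.moments(m.astype(np.uint8),True)
    return np.array([M['m10']/M['m00'],M['m01']/M['m00']])/s
def solve(p,n,reg,z0):
    c=cen(reg); xy=ray(p,c/[560,420],z0+.015)[:2]
    for _ in range(5):
        m=mask(p,n,*xy,z0); cm=cen(m,S)-.5
        xy=xy+(ray(p,c/[560,420],z0+.015)-ray(p,cm/[560,420],z0+.015))[:2]
    m=cv2.resize(mask(p,n,*xy,z0)*255,(560,420),interpolation=cv2.INTER_AREA)>127
    return xy,(m&reg).sum()/(m|reg).sum()
E
cat > f1.py <<'E'
from fit import *
for c in ['scene','side']:
    p=bot.camera(c)
    for n in CY:
        for q in bot.trace(n,p)[:2]:
            xy,iou=solve(p,n,q['region'],.009 if 'blank' in n else 0)
            print(c,n,round(q['p'],2),np.round(np.array(q['xy'])*[560,420]),np.round(xy,4),'iou',round(iou,2))
E
python3 f1.py
```

```text
scene blank_walnut 0.94 [372. 232.] [0.6409 0.1516] iou 0.97
scene blank_walnut 0.17 [117. 276.] [ 0.5241 -0.3887] iou 0.2
scene blank_maple 0.85 [229. 270.] [ 0.6235 -0.1782] iou 0.98
scene block_large 0.73 [118. 275.] [ 0.5016 -0.3894] iou 0.92
scene block_small 0.92 [245. 225.] [ 0.4602 -0.0782] iou 0.81
scene plate_iron 0.85 [307. 206.] [0.4353 0.0881] iou 0.96
scene plate_alu 0.69 [410. 188.] [0.4854 0.3779] iou 0.87
scene screw_tub 0.87 [357. 174.] [0.3735 0.2912] iou 0.95
scene wax_tin 0.67 [145. 233.] [ 0.365  -0.2939] iou 0.85
side blank_walnut 0.87 [192. 226.] [0.644  0.1528] iou 0.96
side blank_walnut 0.68 [281. 262.] [0.4222 0.1028] iou 0.16
side blank_maple 0.78 [290. 160.] [ 0.6252 -0.1777] iou 0.92
side block_large 0.9 [376. 147.] [ 0.5054 -0.391 ] iou 0.97
side block_small 0.7 [313. 213.] [ 0.4644 -0.08  ] iou 0.95
side block_small 0.41 [243. 202.] [0.6113 0.0244] iou 0.06
side plate_iron 0.69 [280. 261.] [0.4345 0.0889] iou 0.93
side plate_alu 0.72 [163. 332.] [0.4861 0.3789] iou 0.93
side screw_tub 0.69 [231. 337.] [0.3741 0.292 ] iou 0.96
```

>>> carry_out --pt "0 0 -6.7 0.031 0.001 0 1" --pt "0 0 -13.4 0.062 0.002 0 1" --pt "0 0 -20.1 0.093 0.003 0 1" --pt "0 0 -26.8 0.124 0.004 0 1" --pt "0 0 -33.4 0.154 0.004 0 1"

```text
t: 2.82
ee_pos: [0.3616, -0.4475, 0.2314]
orientation: [[0.545, 0.838, 0.0], [0.838, -0.545, -0.0], [-0.0, 0.0, -1.0]]
wrist_force: [0.9, -0.1, 0.2]
gripper_width: 0.0854
```

>>> carry_out --pt "0 0 -6.7 0.025 0.018 0.02 1" --pt "0 0 -13.4 0.051 0.035 0.04 1" --pt "0 0 -20.1 0.076 0.053 0.06 1" --pt "0 0 -26.8 0.102 0.07 0.08 1" --pt "0 0 -33.3 0.127 0.088 0.09 1"

```text
t: 3.23
ee_pos: [0.5041, -0.3889, 0.1387]
orientation: [[-0.005, 1.0, -0.002], [1.0, 0.005, 0.002], [0.002, -0.002, -1.0]]
wrist_force: [-0.5, -0.1, 0.2]
gripper_width: 0.0852
```

```bash
cat > w.py <<'E'
from fit import *
import sys
names=sys.argv[2:];s=bot.read_state()
p=bot.camera('wrist');save(p,sys.argv[1])
print('t',round(s['t'],2),np.round(s['ee_pos'],4),'yaw',np.degrees(np.arctan2(s['orientation'][1][0],s['orientation'][0][0])).round(2),'w',round(s['gripper_width'],4),'F',np.round(s['wrist_force'],1))
for a in names:
    n,z=a.split(':')
    for q in bot.trace(n,p)[:2]:
        xy,iou=solve(p,n,q['region'],float(z))
        print(n,round(q['p'],2),np.round(np.array(q['xy'])*[560,420]),np.round(xy,4),'iou',round(iou,2))
E
python3 w.py w1 block_large:0 wax_tin:0
```

```text
t 3.23 [ 0.5041 -0.3889  0.1387] yaw 90.29 w 0.0852 F [-0.5 -0.1  0.2]
block_large 0.89 [284. 210.] [ 0.5023 -0.3887] iou 0.96
wax_tin 0.83 [113.  91.] [ 0.3638 -0.2958] iou 0.95
```

>>> carry_out --pt "0 0 0 0 -0.001 0.04 1" --pt "0 0 0 0 -0.001 0.08 1" --pt "0 0 0 0 -0.001 0.11 1" --pt "0 0 0 0 -0.001 0.127 1" --pt "0 0 0 0 -0.001 0.134 1"

```text
t: 3.8
ee_pos: [0.5006, -0.3903, 0.0049]
orientation: [[0.003, 1.0, -0.003], [1.0, -0.003, 0.002], [0.002, -0.003, -1.0]]
wrist_force: [-0.4, 0.4, -0.3]
gripper_width: 0.0858
```

>>> carry_out --pt "0 0 0 0 0 0 -1" --pt "0 0 0 0 0 0 -1" --pt "0 0 0 0 0 0 -1" --pt "0 0 0 0 0 0 -1" --pt "0 0 0 0 0 0 -1"

```text
t: 4.22
ee_pos: [0.5033, -0.3915, 0.0095]
orientation: [[0.001, 1.0, 0.002], [1.0, -0.001, -0.002], [-0.002, 0.002, -1.0]]
wrist_force: [-1.6, -0.2, 8.3]
gripper_width: 0.0596
```

>>> carry_out --pt "0 0 0 0 0 0 -1" --pt "0 0 0 0 0 -0.02 -1" --pt "0 0 0 0 0 -0.06 -1" --pt "0 0 0 0 0 -0.1 -1" --pt "0 0 0 0 0 -0.12 -1"

```text
t: 4.63
ee_pos: [0.5038, -0.3917, 0.1331]
orientation: [[0.001, 1.0, 0.005], [1.0, -0.001, -0.004], [-0.004, 0.005, -1.0]]
wrist_force: [1.0, 0.4, 0.7]
gripper_width: 0.0594
```

```bash
python3 w.py w2
```

```text
t 4.63 [ 0.5038 -0.3917  0.1331] yaw 89.94 w 0.0594 F [1.  0.4 0.7]
```

View pics/w2.png

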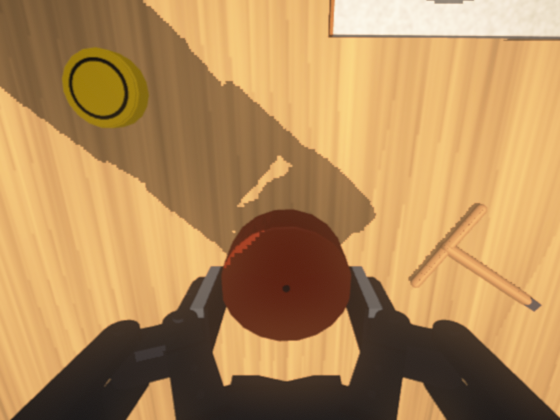

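The wrist view shows the red block held squarely between the pads at (286,280). The tin is clear at (100,88).

```bash
python3 w.py w3 block_large:.1235
```

```text
t 4.68 [ 0.5048 -0.3925  0.1357] yaw 89.94 w 0.0596 F [ 1.9 -1.   3. ]
block_large 0.6 [284. 277.] [ 0.5046 -0.3913] iou 0.99
```

>>> carry_out --pt "0 0 0 0.036 0.009 -0.005 -1" --pt "0 0 0 0.073 0.018 -0.01 -1" --pt "0 0 0 0.109 0.028 -0.015 -1" --pt "0 0 0 0.145 0.037 -0.015 -1" --pt "0 0 0 0.182 0.046 -0.015 -1"

```text
t: 5.2
ee_pos: [0.5484, -0.2068, 0.1415]
orientation: [[0.001, 1.0, -0.001], [1.0, -0.001, 0.0], [0.0, -0.001, -1.0]]
wrist_force: [1.6, 0.3, 0.4]
gripper_width: 0.0598
```

>>> carry_out --pt "0 0 0 0.036 0.009 0 -1" --pt "0 0 0 0.073 0.018 0 -1" --pt "0 0 0 0.109 0.028 0 -1" --pt "0 0 0 0.145 0.037 0 -1" --pt "0 0 0 0.182 0.046 0 -1"

```text
t: 5.62
ee_pos: [0.5944, -0.0247, 0.1412]
orientation: [[0.001, 1.0, -0.002], [1.0, -0.001, 0.0], [0.0, -0.002, -1.0]]
wrist_force: [0.8, -0.5, -0.6]
gripper_width: 0.0595
```

>>> carry_out --pt "0 0 0 0.036 0.009 0 -1" --pt "0 0 0 0.073 0.018 0 -1" --pt "0 0 0 0.109 0.028 0 -1" --pt "0 0 0 0.145 0.037 0 -1" --pt "0 0 0 0.181 0.046 0 -1"

```text
t: 6.03
ee_pos: [0.6405, 0.1562, 0.141]
orientation: [[0.001, 1.0, -0.002], [1.0, -0.001, -0.0], [-0.0, -0.002, -1.0]]
wrist_force: [-0.3, -0.5, 0.3]
gripper_width: 0.0597
```

```bash
python3 w.py w4 blank_walnut:.009; python3 w.py w5 block_large:.135
```

```text
t 6.03 [0.6405 0.1562 0.141 ] yaw 89.95 w 0.0597 F [-0.3 -0.5  0.3]
blank_walnut 0.91 [285. 188.] [0.6406 0.173 ] iou 0.52
t 6.13 [0.6408 0.1591 0.1408] yaw 90.18 w 0.0593 F [-0.4  0.1 -0.4]
block_large 0.89 [284. 278.] [0.6406 0.164 ] iou 0.92
```

View pics/w5.png

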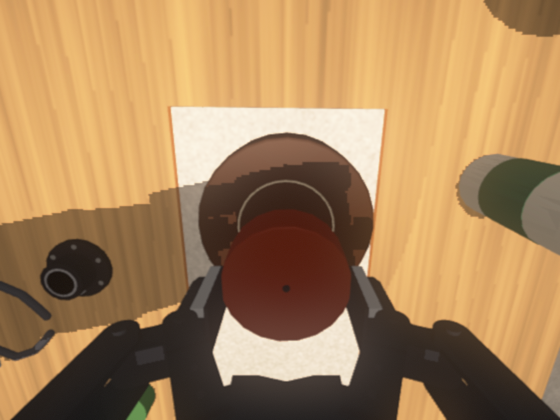

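Run:
```python
from fit import *
s=bot.read_state();p=bot.camera('wrist');print(s['ee_pos'],s['wrist_force'])
r=bot.trace('block_large',p)[0]['region']
for z in (.124,.128,.132,.136): print(z,solve(p,'block_large',r,z))
# walnut: fit only to visible part: mask compare excluding rows>~215
w=bot.trace('blank_walnut',p)[0]['region']
best=[]
for x in np.arange(.634,.651,.002):
  for y in np.arange(.142,.164,.002):
    m=cv2.resize(mask(p,'blank_walnut',x,y,.009)*255,(560,420),interpolation=cv2.INTER_AREA)>127
    m=m[:205];ww=w[:205]
    best.append(((m&ww).sum()/(m|ww).sum(),x,y))
print(sorted(best)[-4:])
```

```text
[0.64024176 0.15492594 0.14081973] [ 1.09448342 -0.88100112 -1.22617466]
0.124 (array([0.64022487, 0.15321733]), np.float64(0.9389410439354112))
0.128 (array([0.64023022, 0.15556046]), np.float64(0.984160191273162))
0.132 (array([0.64022974, 0.15791291]), np.float64(0.949034143559769))
0.136 (array([0.64023575, 0.16027569]), np.float64(0.8935570469798658))
[(np.float64(0.9585368189217658), np.float64(0.642), np.float64(0.152)), (np.float64(0.9619493908153702), np.float64(0.64), np.float64(0.154)), (np.float64(0.9643714587534812), np.float64(0.638), np.float64(0.152)), (np.float64(0.9871769963085293), np.float64(0.64), np.float64(0.152))]
```

>>> carry_out --pt "0 0 0 -0.0035 0.001 0.02 -1" --pt "0 0 0 -0.0035 0.001 0.04 -1" --pt "0 0 0 -0.0035 0.001 0.055 -1" --pt "0 0 0 -0.0035 0.001 0.065 -1" --pt "0 0 0 -0.0035 0.001 0.07 -1"

```text
t: 6.8
ee_pos: [0.6414, 0.1498, 0.0709]
orientation: [[0.002, 1.0, -0.002], [1.0, -0.002, -0.0], [-0.0, -0.002, -1.0]]
wrist_force: [-0.7, 0.1, -0.1]
gripper_width: 0.0596
```

>>> carry_out --pt "0 0 0 0 0 0.002 -1" --pt "0 0 0 0 0 0.004 -1" --pt "0 0 0 0 0 0.004 -1" --pt "0 0 0 0 0 0.004 -1" --pt "0 0 0 0 0 0.004 -1"

```text
t: 7.22
ee_pos: [0.6423, 0.151, 0.069]
orientation: [[0.001, 1.0, 0.001], [1.0, -0.001, 0.0], [0.0, 0.001, -1.0]]
wrist_force: [0.5, -0.1, -0.1]
gripper_width: 0.0599
```

>>> carry_out --pt "0 0 0 0 0 0.001 -1" --pt "0 0 0 0 0 0.002 -1" --pt "0 0 0 0 0 0.003 -1" --pt "0 0 0 0 0 0.003 -1" --pt "0 0 0 0 0 0.003 -1"

```text
t: 7.63
ee_pos: [0.6419, 0.1509, 0.0652]
orientation: [[0.001, 1.0, -0.0], [1.0, -0.001, -0.0], [-0.0, -0.0, -1.0]]
wrist_force: [0.6, -0.2, -0.7]
gripper_width: 0.0596
```

>>> carry_out --pt "0 0 0 0 0 0.001 -1" --pt "0 0 0 0 0 0.002 -1" --pt "0 0 0 0 0 0.002 -1" --pt "0 0 0 0 0 0.002 -1" --pt "0 0 0 0 0 0.002 -1"

```text
t: 8.05
ee_pos: [0.6421, 0.1509, 0.0635]
orientation: [[0.001, 1.0, 0.0], [1.0, -0.001, 0.0], [0.0, 0.0, -1.0]]
wrist_force: [-0.9, -0.2, 4.6]
gripper_width: 0.0595
```

Run:
```python
from fit import *
p=bot.camera('wrist');save(p,'w6')
r=bot.trace('block_large',p)[0]['region']
for z in (.05,.054,.058,.062): print(z,solve(p,'block_large',r,z))
p=bot.camera('side');save(p,'s6');cv2.imwrite('pics/s6c.png',cv2.resize(p['color'][150:290,120:320,::-1],None,fx=3,fy=3))
print(bot.read_state()['ee_pos'],bot.read_state()['wrist_force'])
```

```text
0.05 (array([0.64196821, 0.15142503]), np.float64(0.9559918260108013))
0.054 (array([0.64196594, 0.15375291]), np.float64(0.976720865267531))
0.058 (array([0.64195611, 0.15608471]), np.float64(0.9286101694915254))
0.062 (array([0.64197631, 0.15842366]), np.float64(0.8737560602194437))
[0.64208688 0.15093208 0.06355469] [-1.4626491  -0.46696864  5.48246299]
```

View pics/s6c.png

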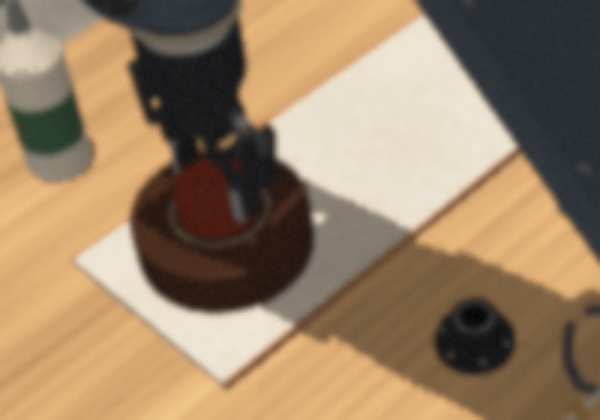

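Contact with the blank shows at 5 N, and the side view has the block inside the compass circle. I'm releasing it.

>>> carry_out --pt "0 0 0 0 0 0 1" --pt "0 0 0 0 0 0 1" --pt "0 0 0 0 0 0 1" --pt "0 0 0 0 0 0 1" --pt "0 0 0 0 0 -0.01 1"

```text
t: 8.62
ee_pos: [0.6409, 0.1507, 0.0717]
orientation: [[0.001, 1.0, -0.003], [1.0, -0.001, -0.001], [-0.001, -0.003, -1.0]]
wrist_force: [0.0, -0.3, -0.1]
gripper_width: 0.0853
```

>>> carry_out --pt "0 0 0 0 0 -0.02 1" --pt "0 0 0 0 0 -0.05 1" --pt "0 0 0 -0.02 0 -0.08 1" --pt "0 0 0 -0.04 -0.03 -0.08 1" --pt "0 0 0 -0.055 -0.06 -0.08 1"

```text
t: 9.03
ee_pos: [0.5827, 0.095, 0.1557]
orientation: [[0.001, 1.0, 0.005], [1.0, -0.001, 0.0], [0.0, 0.005, -1.0]]
wrist_force: [0.4, 0.4, -0.3]
gripper_width: 0.0854
```

```bash
python3 w.py w7 block_large:.054 blank_walnut:.009
```

```text
t 9.03 [0.5827 0.095  0.1557] yaw 89.94 w 0.0854 F [ 0.4  0.4 -0.3]
block_large 0.86 [368. 141.] [0.6416 0.1538] iou 0.96
blank_walnut 0.71 [342. 105.] [0.6375 0.1546] iou 0.7
```

View pics/w7.png

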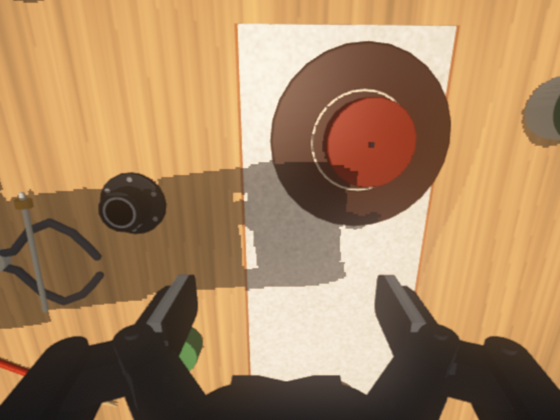

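Run:
```python
from fit import *
p=bot.camera('wrist')
print(bot.read_state()['ee_pos'])
f=K(p);Km=np.array([[f,0,p['cx']],[0,f,p['cy']],[0,0,1.]])
im=p['color'].copy();im=cv2.resize(im,None,fx=2,fy=2)
a=np.linspace(0,2*np.pi,90)
for c,r,z,x,y in [((255,255,0),.038,.054,.642,.152),((0,255,255),.07,.054,.642,.152),((0,255,0),.031,.080,.6416,.153)]:
    q=cv2.projectPoints(np.c_[x+r*np.cos(a),y+r*np.sin(a),0*a+z],np.array(p['rvec'],float),np.array(p['tvec'],float),Km,None)[0][:,0]
    cv2.polylines(im,[np.round(q*2).astype(int)],True,c,1)
cv2.imwrite('pics/o7.png',im[20:480,450:950,::-1])
print(bot.read_state()['ee_pos'])
```

```text
[0.58210124 0.09575382 0.15439201]
[0.58210124 0.09575382 0.15439201]
```

View pics/o7.png

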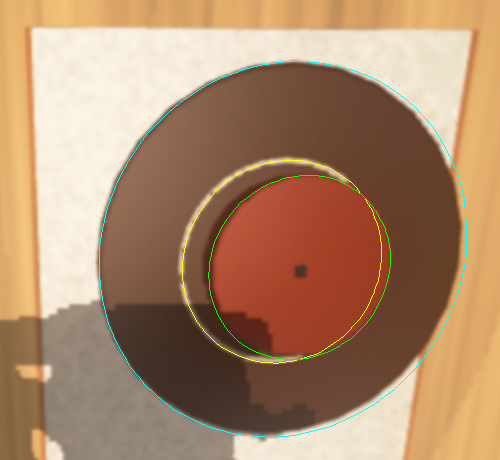

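>>> carry_out --pt "0 0 0 -0.002 -0.035 0 1" --pt "0 0 0 -0.004 -0.07 0 1" --pt "0 0 0 -0.006 -0.105 0 1" --pt "0 0 0 -0.007 -0.135 0 1" --pt "0 0 0 -0.007 -0.147 0.01 1"

```text
t: 9.65
ee_pos: [0.4336, 0.0895, 0.1446]
orientation: [[0.0, 1.0, 0.002], [1.0, -0.0, 0.0], [0.0, 0.002, -1.0]]
wrist_force: [1.6, 0.2, -0.0]
gripper_width: 0.0856
```

```bash
python3 w.py w8 plate_iron:0; python3 w.py w9 plate_iron:0
```

```text
t 9.65 [0.4336 0.0895 0.1446] yaw 89.99 w 0.0856 F [ 1.6  0.2 -0. ]
plate_iron 0.61 [286. 201.] [0.4331 0.0885] iou 0.95
plate_iron 0.58 [462. 232.] [0.6042 0.0895] iou 0.07
t 9.75 [0.4341 0.0895 0.1431] yaw 89.99 w 0.0856 F [ 0.   0.1 -0.4]
plate_iron 0.68 [285. 200.] [0.4331 0.0889] iou 0.96
plate_iron 0.27 [454. 409.] [ 0.644  -0.1915] iou 0.64
```

View pics/w9.png

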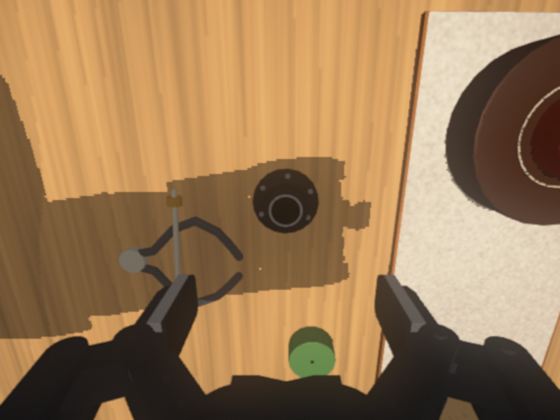

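>>> carry_out --pt "0 0 0 -0.001 0 0.04 1" --pt "0 0 0 -0.001 0 0.08 1" --pt "0 0 0 -0.001 0 0.11 1" --pt "0 0 0 -0.001 0 0.122 1" --pt "0 0 0 -0.001 0 0.127 1"

```text
t: 10.27
ee_pos: [0.4357, 0.0881, 0.0143]
orientation: [[0.001, 1.0, -0.002], [1.0, -0.001, -0.0], [-0.0, -0.002, -1.0]]
wrist_force: [-0.5, -0.6, -0.4]
gripper_width: 0.0852
```

>>> carry_out --pt "0 0 0 0 0 0 -1" --pt "0 0 0 0 0 0 -1" --pt "0 0 0 0 0 0 -1" --pt "0 0 0 0 0 0 -1" --pt "0 0 0 0 0 0 -1"

```text
t: 10.68
ee_pos: [0.4357, 0.0882, 0.0177]
orientation: [[0.001, 1.0, 0.002], [1.0, -0.001, 0.0], [0.0, 0.002, -1.0]]
wrist_force: [-3.4, 0.5, 12.4]
gripper_width: 0.0367
```

>>> carry_out --pt "0 0 0 0 0 0 -1" --pt "0 0 0 0 0 0 -1" --pt "0 0 0 0 0 0 -1" --pt "0 0 0 0 0 0 -1" --pt "0 0 0 0 0 0 -1"

```text
t: 11.1
ee_pos: [0.4357, 0.0882, 0.0177]
orientation: [[0.001, 1.0, 0.002], [1.0, -0.001, 0.0], [0.0, 0.002, -1.0]]
wrist_force: [-2.7, -0.6, 11.4]
gripper_width: 0.0366
```

>>> carry_out --pt "0 0 0 0 0 -0.02 -1" --pt "0 0 0 0 0 -0.05 -1" --pt "0 0 0 0 0 -0.085 -1" --pt "0 0 0 0 0 -0.115 -1" --pt "0 0 0 0 0 -0.13 -1"

```text
t: 11.52
ee_pos: [0.4362, 0.0882, 0.1503]
orientation: [[0.001, 1.0, 0.005], [1.0, -0.001, 0.001], [0.001, 0.005, -1.0]]
wrist_force: [-0.2, -0.0, -2.3]
gripper_width: 0.0366
```

>>> carry_out --pt "0 0 0 0.01 0.03 0 -1" --pt "0 0 0 0.02 0.065 0 -1" --pt "0 0 0 0.031 0.1 0 -1" --pt "0 0 0 0.042 0.135 0 -1" --pt "0 0 0 0.052 0.165 0 -1"

```text
t: 11.93
ee_pos: [0.602, 0.1406, 0.1471]
orientation: [[0.001, 1.0, 0.001], [1.0, -0.001, 0.0], [0.0, 0.001, -1.0]]
wrist_force: [0.2, 0.7, -0.7]
gripper_width: 0.0363
```

>>> carry_out --pt "0 0 0 0.006 0.02 0 -1" --pt "0 0 0 0.01 0.035 0 -1" --pt "0 0 0 0.012 0.042 0 -1" --pt "0 0 0 0.012 0.042 0 -1" --pt "0 0 0 0.012 0.042 0 -1"

```text
t: 12.35
ee_pos: [0.6413, 0.1517, 0.1463]
orientation: [[0.001, 1.0, -0.001], [1.0, -0.001, -0.0], [-0.0, -0.001, -1.0]]
wrist_force: [-0.0, 0.3, -1.7]
gripper_width: 0.0363
```

```bash
cat > held.py <<'E'
from fit import *
import sys
n=sys.argv[1];s=bot.read_state();p=bot.camera('wrist');save(p,sys.argv[2])
e=s['ee_pos'];print('t',round(s['t'],2),np.round(e,4),np.round(s['wrist_force'],1),round(s['gripper_width'],4))
r=bot.trace(n,p)[0];print(r['p'])
for d in sys.argv[3:]:
    z=e[2]-float(d); xy,i=solve(p,n,r['region'],z); print(d,np.round(xy,4),round(i,3))
E
python3 held.py plate_iron w10 .014 .017 .020 .024
```

```text
t 12.35 [0.6413 0.1517 0.1463] [-0.   0.3 -1.7] 0.0363
0.98
.014 [0.6412 0.1553] 0.842
.017 [0.6412 0.1537] 0.877
.020 [0.6412 0.1521] 0.896
.024 [0.6412 0.15  ] 0.888
```

View pics/w10.png

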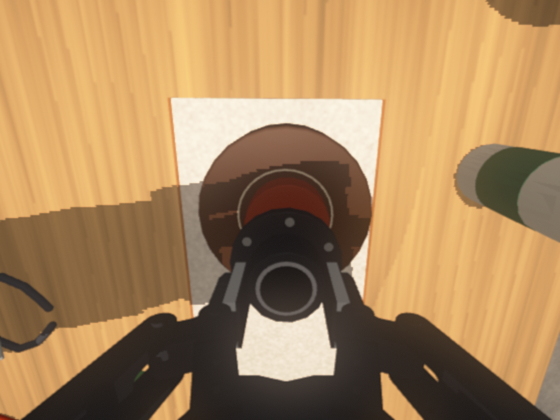

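The iron plate is held level at (286,290), over the red block.

>>> carry_out --pt "0 0 0 0 0.001 0.015 -1" --pt "0 0 0 0 0.001 0.03 -1" --pt "0 0 0 0 0.001 0.04 -1" --pt "0 0 0 0 0.001 0.044 -1" --pt "0 0 0 0 0.001 0.046 -1"

```text
t: 12.87
ee_pos: [0.6425, 0.1517, 0.0999]
orientation: [[0.001, 1.0, -0.001], [1.0, -0.001, -0.0], [-0.0, -0.001, -1.0]]
wrist_force: [-0.4, 0.5, -2.5]
gripper_width: 0.0367
```

>>> carry_out --pt "0 0 0 0 0 0.001 -1" --pt "0 0 0 0 0 0.002 -1" --pt "0 0 0 0 0 0.002 -1" --pt "0 0 0 0 0 0.002 -1" --pt "0 0 0 0 0 0.002 -1"

```text
t: 13.28
ee_pos: [0.6432, 0.1519, 0.0987]
orientation: [[0.001, 1.0, 0.001], [1.0, -0.001, 0.0], [0.0, 0.001, -1.0]]
wrist_force: [-0.2, -0.8, -2.2]
gripper_width: 0.0367
```

>>> carry_out --pt "0 0 0 0 0 0.001 -1" --pt "0 0 0 0 0 0.002 -1" --pt "0 0 0 0 0 0.002 -1" --pt "0 0 0 0 0 0.002 -1" --pt "0 0 0 0 0 0.002 -1"

```text
t: 13.7
ee_pos: [0.6433, 0.152, 0.0978]
orientation: [[0.001, 1.0, 0.001], [1.0, -0.001, 0.0], [0.0, 0.001, -1.0]]
wrist_force: [-4.9, -0.6, 8.8]
gripper_width: 0.0366
```

>>> carry_out --pt "0 0 0 0 0 0 1" --pt "0 0 0 0 0 0 1" --pt "0 0 0 0 0 0 1" --pt "0 0 0 0 0 0 1" --pt "0 0 0 0 0 -0.01 1"

```text
t: 14.12
ee_pos: [0.642, 0.1517, 0.1047]
orientation: [[0.001, 1.0, -0.003], [1.0, -0.001, -0.001], [-0.001, -0.003, -1.0]]
wrist_force: [-1.3, -0.7, -0.5]
gripper_width: 0.0855
```

>>> carry_out --pt "0 0 0 0 0 -0.03 1" --pt "0 0 0 0 0 -0.06 1" --pt "0 0 0 -0.02 -0.02 -0.07 1" --pt "0 0 0 -0.06 -0.04 -0.07 1" --pt "0 0 0 -0.09 -0.06 -0.07 1"

```text
t: 14.53
ee_pos: [0.5828, 0.0612, 0.1779]
orientation: [[-0.001, 1.0, 0.003], [1.0, 0.001, -0.0], [-0.0, 0.003, -1.0]]
wrist_force: [1.0, -1.1, -0.3]
gripper_width: 0.0855
```

```bash
python3 w.py w11 plate_iron:.08 block_large:.054
```

```text
t 14.53 [0.5828 0.0612 0.1779] yaw 90.04 w 0.0855 F [ 1.  -1.1 -0.3]
plate_iron 0.96 [371.  93.] [0.643  0.1528] iou 0.96
block_large 0.76 [327.  90.] [0.6143 0.1547] iou 0.06
```

View pics/w11.png

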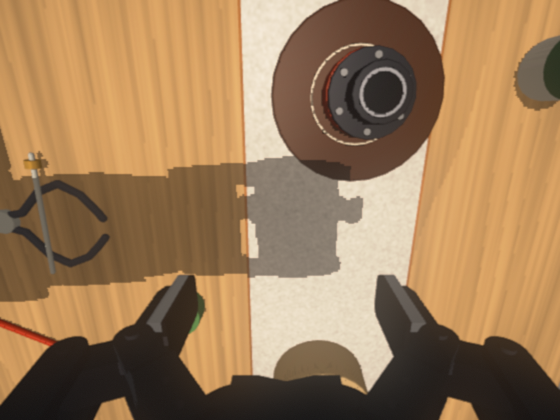

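The iron plate sits flat on the block, fitted at (.643,.153). Green block next.

>>> carry_out --pt "0 0 0 -0.028 -0.024 0.005 1" --pt "0 0 0 -0.056 -0.048 0.01 1" --pt "0 0 0 -0.084 -0.072 0.02 1" --pt "0 0 0 -0.112 -0.096 0.03 1" --pt "0 0 0 -0.14 -0.12 0.035 1"

```text
t: 15.1
ee_pos: [0.4622, -0.0783, 0.1409]
orientation: [[-0.0, 1.0, 0.0], [1.0, 0.0, 0.0], [0.0, 0.0, -1.0]]
wrist_force: [1.0, -1.3, 0.0]
gripper_width: 0.0853
```

>>> carry_out --pt "0 0 0 0 0 0 1" --pt "0 0 0 0 0 0 1" --pt "0 0 0 0 0 0 1" --pt "0 0 0 0 0 0 1" --pt "0 0 0 0 0 0 1"

```text
t: 15.52
ee_pos: [0.4638, -0.0772, 0.1415]
orientation: [[-0.001, 1.0, 0.001], [1.0, 0.001, -0.0], [-0.0, 0.001, -1.0]]
wrist_force: [-0.9, 0.5, -0.1]
gripper_width: 0.0852
```

```bash
python3 w.py w12 block_small:0 blank_maple:.009
```

```text
t 15.52 [ 0.4638 -0.0772  0.1415] yaw 90.04 w 0.0852 F [-0.9  0.5 -0.1]
block_small 0.59 [278. 207.] [ 0.4609 -0.0789] iou 0.95
blank_maple 0.68 [471. 294.] [ 0.6287 -0.1578] iou 0.53
```

View pics/w12.png

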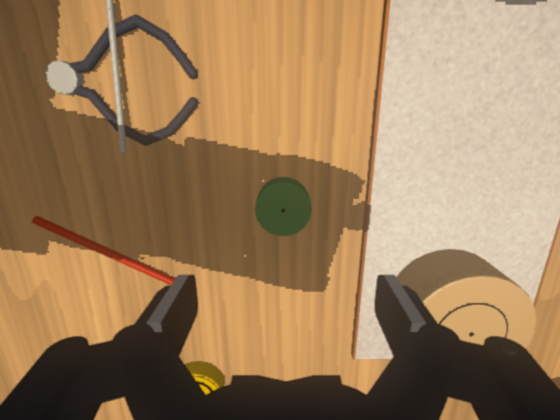

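>>> carry_out --pt "0 0 0 -0.0015 0 0.04 1" --pt "0 0 0 -0.0015 0 0.08 1" --pt "0 0 0 -0.0015 0 0.11 1" --pt "0 0 0 -0.0015 0 0.126 1" --pt "0 0 0 -0.0015 0 0.131 1"

```text
t: 16.08
ee_pos: [0.4615, -0.0788, 0.0078]
orientation: [[0.001, 1.0, -0.004], [1.0, -0.001, 0.001], [0.001, -0.004, -1.0]]
wrist_force: [-0.6, 0.3, -0.9]
gripper_width: 0.0851
```

>>> carry_out --pt "0 0 0 0 0 0 -1" --pt "0 0 0 0 0 0 -1" --pt "0 0 0 0 0 0 -1" --pt "0 0 0 0 0 0 -1" --pt "0 0 0 0 0 0 -1"

```text
t: 16.5
ee_pos: [0.4637, -0.0796, 0.0121]
orientation: [[0.001, 1.0, 0.002], [1.0, -0.001, -0.001], [-0.001, 0.002, -1.0]]
wrist_force: [-2.4, 1.4, 10.1]
gripper_width: 0.0478
```

>>> carry_out --pt "0 0 0 0 0 0 -1" --pt "0 0 0 0 0 0 -1" --pt "0 0 0 0 0 -0.03 -1" --pt "0 0 0 0 0 -0.07 -1" --pt "0 0 0 0 0 -0.1 -1"

```text
t: 16.92
ee_pos: [0.4632, -0.0795, 0.1135]
orientation: [[0.001, 1.0, 0.002], [1.0, -0.001, -0.001], [-0.001, 0.002, -1.0]]
wrist_force: [1.8, -0.2, 0.7]
gripper_width: 0.0475
```

>>> carry_out --pt "0 0 0 -0.02 0.034 -0.01 -1" --pt "0 0 0 -0.041 0.067 -0.02 -1" --pt "0 0 0 -0.061 0.1 -0.02 -1" --pt "0 0 0 -0.082 0.134 -0.02 -1" --pt "0 0 0 -0.0985 0.161 -0.02 -1"

```text
t: 17.33
ee_pos: [0.626, -0.1797, 0.1323]
orientation: [[0.001, 1.0, 0.003], [1.0, -0.001, -0.001], [-0.001, 0.003, -1.0]]
wrist_force: [0.4, -0.6, -0.1]
gripper_width: 0.0474
```

>>> carry_out --pt "0 0 0 0 0 0 -1" --pt "0 0 0 0 0 0 -1" --pt "0 0 0 0 0 0 -1" --pt "0 0 0 0 0 0 -1" --pt "0 0 0 0 0 0 -1"

```text
t: 17.75
ee_pos: [0.6232, -0.1776, 0.1309]
orientation: [[0.0, 1.0, 0.0], [1.0, -0.0, -0.0], [-0.0, 0.0, -1.0]]
wrist_force: [0.4, 0.0, -0.1]
gripper_width: 0.0477
```

```bash
python3 held.py block_small w13 .010 .012 .015
python3 - <<'E'
from fit import *
p=bot.camera('wrist')
w=bot.trace('blank_maple',p)[0]['region']
best=[]
for x in np.arange(.616,.633,.002):
  for y in np.arange(-.19,-.164,.002):
    m=cv2.resize(mask(p,'blank_maple',x,y,.009)*255,(560,420),interpolation=cv2.INTER_AREA)>127
    m=m[:205];ww=w[:205]
    best.append(((m&ww).sum()/(m|ww).sum(),x,y))
print(np.round(sorted(best)[-3:],3))
E
```

```text
t 17.75 [ 0.6232 -0.1776  0.1309] [ 0.4  0.  -0.1] 0.0477
0.86
.010 [ 0.6231 -0.1756] 0.928
.012 [ 0.6231 -0.1768] 0.954
.015 [ 0.6231 -0.1785] 0.983
[[ 0.951  0.622 -0.18 ]
 [ 0.962  0.624 -0.178]
 [ 0.98   0.622 -0.178]]
```

View pics/w13.png

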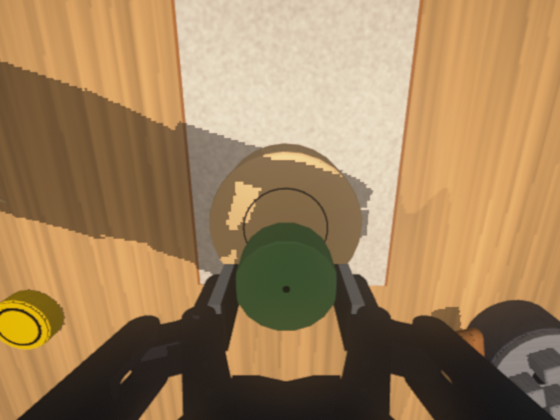

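>>> carry_out --pt "0 0 0 0 0.0 0.02 -1" --pt "0 0 0 0 0 0.035 -1" --pt "0 0 0 0 0 0.046 -1" --pt "0 0 0 0 0 0.052 -1" --pt "0 0 0 0 0 0.054 -1"

```text
t: 18.37
ee_pos: [0.6233, -0.1779, 0.0753]
orientation: [[0.001, 1.0, -0.001], [1.0, -0.001, 0.0], [0.0, -0.001, -1.0]]
wrist_force: [-0.1, 0.8, -0.3]
gripper_width: 0.0477
```

>>> carry_out --pt "0 0 0 0 0 0.001 -1" --pt "0 0 0 0 0 0.002 -1" --pt "0 0 0 0 0 0.002 -1" --pt "0 0 0 0 0 0.002 -1" --pt "0 0 0 0 0 0.002 -1"

```text
t: 18.78
ee_pos: [0.6241, -0.1782, 0.0752]
orientation: [[0.001, 1.0, 0.001], [1.0, -0.001, -0.0], [-0.0, 0.001, -1.0]]
wrist_force: [-1.6, 0.3, 6.0]
gripper_width: 0.0477
```

Contact at 6 N and at the expected height, so I'm releasing the green block and retreating.

>>> carry_out --pt "0 0 0 0 0 0 1" --pt "0 0 0 0 0 0 1" --pt "0 0 0 0 0 0 1" --pt "0 0 0 0 0 0 1" --pt "0 0 0 0 0 -0.01 1"

```text
t: 19.2
ee_pos: [0.6227, -0.1777, 0.0827]
orientation: [[0.001, 1.0, -0.003], [1.0, -0.001, 0.001], [0.001, -0.003, -1.0]]
wrist_force: [-0.5, -0.8, -1.2]
gripper_width: 0.085
```

>>> carry_out --pt "0 0 0 0 0 -0.03 1" --pt "0 0 0 0 0 -0.06 1" --pt "0 0 0 0 0 -0.09 1" --pt "0 0 0 0 0 -0.1 1" --pt "0 0 0 0 0 -0.1 1"

```text
t: 19.62
ee_pos: [0.625, -0.1786, 0.188]
orientation: [[0.001, 1.0, 0.005], [1.0, -0.001, -0.002], [-0.002, 0.005, -1.0]]
wrist_force: [0.1, -1.0, 0.3]
gripper_width: 0.0854
```

```bash
python3 w.py w14 block_small:.063
```

```text
t 19.62 [ 0.625  -0.1786  0.188 ] yaw 89.95 w 0.0854 F [ 0.1 -1.   0.3]
block_small 0.94 [283. 207.] [ 0.6237 -0.1777] iou 0.95
```

View pics/w14.png

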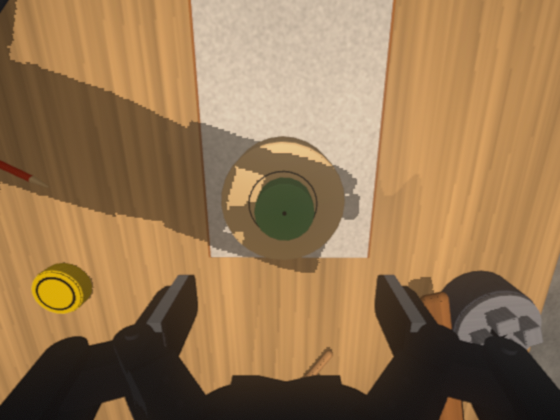

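>>> carry_out --pt "0 0 0 0.037 -0.009 0 1" --pt "0 0 0 0.074 -0.018 0 1" --pt "0 0 0 0.111 -0.028 0 1" --pt "0 0 0 0.148 -0.037 0 1" --pt "0 0 0 0.185 -0.046 0 1"

```text
t: 20.13
ee_pos: [0.5762, 0.0085, 0.1824]
orientation: [[0.001, 1.0, -0.003], [1.0, -0.001, 0.0], [0.0, -0.003, -1.0]]
wrist_force: [0.8, -0.5, -0.1]
gripper_width: 0.0852
```

>>> carry_out --pt "0 0 0 0.037 -0.009 0 1" --pt "0 0 0 0.074 -0.018 0 1" --pt "0 0 0 0.111 -0.028 0 1" --pt "0 0 0 0.148 -0.037 0 1" --pt "0 0 0 0.185 -0.046 0 1"

```text
t: 20.55
ee_pos: [0.5304, 0.1934, 0.1825]
orientation: [[0.001, 1.0, -0.003], [1.0, -0.001, -0.001], [-0.001, -0.003, -1.0]]
wrist_force: [1.2, -1.1, 0.8]
gripper_width: 0.0854
```

>>> carry_out --pt "0 0 0 0.037 -0.009 0.01 1" --pt "0 0 0 0.074 -0.018 0.02 1" --pt "0 0 0 0.111 -0.028 0.03 1" --pt "0 0 0 0.148 -0.037 0.04 1" --pt "0 0 0 0.186 -0.046 0.045 1"

```text
t: 20.97
ee_pos: [0.4841, 0.3789, 0.1361]
orientation: [[0.001, 1.0, -0.004], [1.0, -0.001, -0.003], [-0.003, -0.004, -1.0]]
wrist_force: [1.0, -0.2, -0.4]
gripper_width: 0.0852
```

>>> carry_out --pt "0 0 0 0 0 0 1" --pt "0 0 0 0 0 0 1" --pt "0 0 0 0 0 0 1" --pt "0 0 0 0 0 0 1" --pt "0 0 0 0 0 0 1"

```text
t: 21.38
ee_pos: [0.4866, 0.3769, 0.1392]
orientation: [[0.002, 1.0, -0.0], [1.0, -0.002, -0.0], [-0.0, -0.0, -1.0]]
wrist_force: [-0.5, 0.6, 0.5]
gripper_width: 0.085
```

```bash
python3 w.py w15 plate_alu:0
```

```text
t 21.38 [0.4866 0.3769 0.1392] yaw 89.86 w 0.085 F [-0.5  0.6  0.5]
plate_alu 0.8 [283. 202.] [0.4837 0.3789] iou 0.9
```

View pics/w15.png

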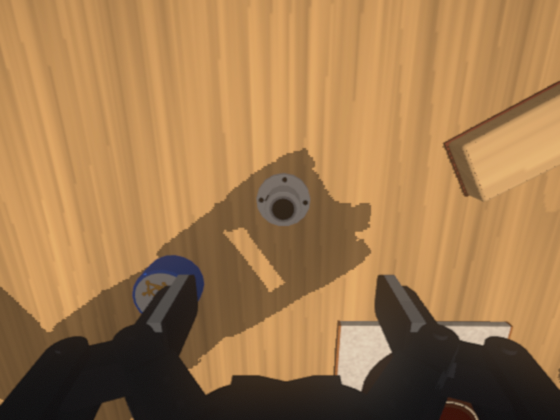

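>>> carry_out --pt "0 0 0 0.002 -0.001 0.04 1" --pt "0 0 0 0.002 -0.001 0.08 1" --pt "0 0 0 0.002 -0.001 0.107 1" --pt "0 0 0 0.002 -0.001 0.118 1" --pt "0 0 0 0.002 -0.001 0.122 1"

```text
t: 21.9
ee_pos: [0.4847, 0.3791, 0.0157]
orientation: [[0.002, 1.0, -0.002], [1.0, -0.002, -0.002], [-0.002, -0.002, -1.0]]
wrist_force: [0.5, 0.5, 0.6]
gripper_width: 0.0851
```

>>> carry_out --pt "0 0 0 0 0 0 -1" --pt "0 0 0 0 0 0 -1" --pt "0 0 0 0 0 0 -1" --pt "0 0 0 0 0 0 -1" --pt "0 0 0 0 0 0 -1"

```text
t: 22.32
ee_pos: [0.4859, 0.3805, 0.0189]
orientation: [[0.001, 1.0, 0.002], [1.0, -0.001, 0.001], [0.001, 0.002, -1.0]]
wrist_force: [-3.5, -2.8, 11.9]
gripper_width: 0.0282
```

>>> carry_out --pt "0 0 0 0 0 0 -1" --pt "0 0 0 0 0 0 -1" --pt "0 0 0 0 0 0 -1" --pt "0 0 0 0 0 0 -1" --pt "0 0 0 0 0 0 -1"

```text
t: 22.73
ee_pos: [0.4859, 0.3805, 0.019]
orientation: [[0.001, 1.0, 0.002], [1.0, -0.001, 0.001], [0.001, 0.002, -1.0]]
wrist_force: [-1.3, -1.8, 8.4]
gripper_width: 0.0284
```

>>> carry_out --pt "0 0 0 0 0 -0.03 -1" --pt "0 0 0 0 0 -0.06 -1" --pt "0 0 0 0 0 -0.1 -1" --pt "0 0 0 0 0 -0.14 -1" --pt "0 0 0 0 0 -0.17 -1"

```text
t: 23.15
ee_pos: [0.4856, 0.3804, 0.1913]
orientation: [[0.001, 1.0, 0.003], [1.0, -0.001, 0.002], [0.002, 0.003, -1.0]]
wrist_force: [0.3, -0.0, -0.5]
gripper_width: 0.0284
```

>>> carry_out --pt "0 0 0 -0.037 0.009 0 -1" --pt "0 0 0 -0.074 0.018 0 -1" --pt "0 0 0 -0.111 0.028 0 -1" --pt "0 0 0 -0.148 0.037 0 -1" --pt "0 0 0 -0.186 0.046 0 -1"

```text
t: 23.57
ee_pos: [0.5312, 0.1924, 0.188]
orientation: [[0.0, 1.0, 0.001], [1.0, -0.0, 0.0], [0.0, 0.001, -1.0]]
wrist_force: [1.3, 0.7, -0.4]
gripper_width: 0.0285
```

>>> carry_out --pt "0 0 0 -0.037 0.009 0 -1" --pt "0 0 0 -0.074 0.018 0 -1" --pt "0 0 0 -0.111 0.028 0 -1" --pt "0 0 0 -0.148 0.037 0 -1" --pt "0 0 0 -0.186 0.046 0 -1"

```text
t: 23.98
ee_pos: [0.5771, 0.0062, 0.188]
orientation: [[0.001, 1.0, 0.001], [1.0, -0.001, -0.0], [-0.0, 0.001, -1.0]]
wrist_force: [0.6, 0.4, -0.6]
gripper_width: 0.0285
```

>>> carry_out --pt "0 0 0 -0.037 0.009 0.01 -1" --pt "0 0 0 -0.074 0.018 0.02 -1" --pt "0 0 0 -0.111 0.028 0.03 -1" --pt "0 0 0 -0.148 0.037 0.035 -1" --pt "0 0 0 -0.186 0.046 0.04 -1"

```text
t: 24.4
ee_pos: [0.6228, -0.1799, 0.1473]
orientation: [[0.001, 1.0, 0.0], [1.0, -0.001, 0.0], [0.0, 0.0, -1.0]]
wrist_force: [0.7, 1.0, -0.0]
gripper_width: 0.0285
```

>>> carry_out --pt "0 0 0 0 0 0 -1" --pt "0 0 0 0 0 0 -1" --pt "0 0 0 0 0 0 -1" --pt "0 0 0 0 0 0 -1" --pt "0 0 0 0 0 0 -1"

```text
t: 24.82
ee_pos: [0.6228, -0.1769, 0.1478]
orientation: [[-0.001, 1.0, 0.0], [1.0, 0.001, -0.0], [-0.0, 0.0, -1.0]]
wrist_force: [0.7, 0.3, -0.3]
gripper_width: 0.0287
```

```bash
python3 held.py plate_alu w16 .017 .019 .021 .024
```

```text
t 24.82 [ 0.6228 -0.1769  0.1478] [ 0.7  0.3 -0.3] 0.0287
0.9
.017 [ 0.6226 -0.1771] 0.816
.019 [ 0.6226 -0.1781] 0.836
.021 [ 0.6226 -0.1792] 0.855
.024 [ 0.6226 -0.1809] 0.869
```

View pics/w16.png

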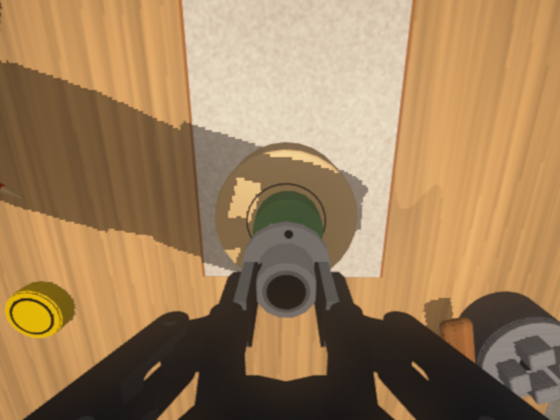

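>>> carry_out --pt "0 0 0 0 0.001 0.015 -1" --pt "0 0 0 0 0.001 0.027 -1" --pt "0 0 0 0 0.001 0.034 -1" --pt "0 0 0 0 0.001 0.037 -1" --pt "0 0 0 0 0.001 0.038 -1"

```text
t: 25.33
ee_pos: [0.6234, -0.1778, 0.1086]
orientation: [[0.001, 1.0, -0.001], [1.0, -0.001, 0.0], [0.0, -0.001, -1.0]]
wrist_force: [-0.8, 0.3, -0.7]
gripper_width: 0.0283
```

>>> carry_out --pt "0 0 0 0 0 0.001 -1" --pt "0 0 0 0 0 0.002 -1" --pt "0 0 0 0 0 0.003 -1" --pt "0 0 0 0 0 0.003 -1" --pt "0 0 0 0 0 0.003 -1"

```text
t: 25.75
ee_pos: [0.624, -0.1782, 0.108]
orientation: [[0.001, 1.0, 0.001], [1.0, -0.001, -0.0], [-0.0, 0.001, -1.0]]
wrist_force: [-4.0, 1.3, 10.2]
gripper_width: 0.0283
```

>>> carry_out --pt "0 0 0 0 0 0 1" --pt "0 0 0 0 0 0 1" --pt "0 0 0 0 0 0 1" --pt "0 0 0 0 0 0 1" --pt "0 0 0 0 0 -0.01 1"

```text
t: 26.17
ee_pos: [0.6228, -0.1778, 0.1147]
orientation: [[0.001, 1.0, -0.003], [1.0, -0.001, 0.001], [0.001, -0.003, -1.0]]
wrist_force: [-0.3, 0.5, -0.2]
gripper_width: 0.085
```

>>> carry_out --pt "0 0 0 0 0 -0.03 1" --pt "0 0 0 0 0 -0.06 1" --pt "0 0 0 0 0 -0.08 1" --pt "0 0 0 0 0 -0.08 1" --pt "0 0 0 0 0 -0.08 1"

```text
t: 26.58
ee_pos: [0.6242, -0.1783, 0.198]
orientation: [[0.001, 1.0, 0.003], [1.0, -0.001, -0.001], [-0.001, 0.003, -1.0]]
wrist_force: [0.5, -0.8, -0.4]
gripper_width: 0.0854
```

```bash
python3 w.py w17 plate_alu:.089
```

```text
t 26.58 [ 0.6242 -0.1783  0.198 ] yaw 89.95 w 0.0854 F [ 0.5 -0.8 -0.4]
plate_alu 0.97 [284. 216.] [ 0.6238 -0.1798] iou 0.95
```

View pics/w17.png

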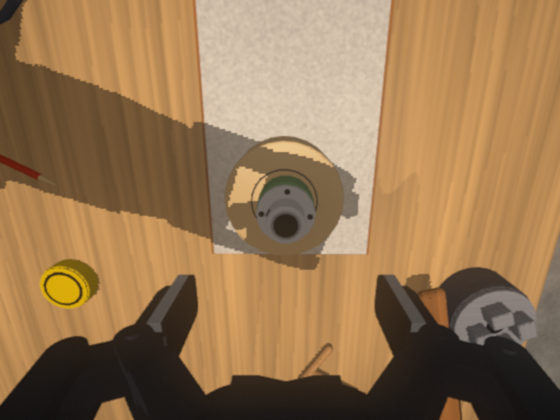

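Alu plate fits at (.624,-.180), about 2 mm from its block. Tub next.

>>> carry_out --pt "0 0 0 0.031 -0.016 0 1" --pt "0 0 0 0.062 -0.033 0 1" --pt "0 0 0 0.094 -0.05 0 1" --pt "0 0 0 0.125 -0.066 0 1" --pt "0 0 0 0.157 -0.083 0 1"

```text
t: 27.1
ee_pos: [0.5394, -0.0198, 0.1952]
orientation: [[0.001, 1.0, -0.002], [1.0, -0.001, 0.0], [0.0, -0.002, -1.0]]
wrist_force: [1.1, 0.9, -0.2]
gripper_width: 0.0854
```

>>> carry_out --pt "0 0 0 0.031 -0.016 0 1" --pt "0 0 0 0.062 -0.033 0 1" --pt "0 0 0 0.094 -0.05 0 1" --pt "0 0 0 0.125 -0.066 0 1" --pt "0 0 0 0.157 -0.083 0 1"

```text
t: 27.52
ee_pos: [0.4565, 0.1372, 0.1954]
orientation: [[0.001, 1.0, -0.002], [1.0, -0.001, -0.0], [-0.0, -0.002, -1.0]]
wrist_force: [1.4, 0.3, 0.2]
gripper_width: 0.0855
```

>>> carry_out --pt "0 0 0 0.031 -0.016 0.01 1" --pt "0 0 0 0.062 -0.033 0.02 1" --pt "0 0 0 0.094 -0.05 0.035 1" --pt "0 0 0 0.125 -0.066 0.05 1" --pt "0 0 0 0.155 -0.083 0.058 1"

```text
t: 27.93
ee_pos: [0.3731, 0.2919, 0.1362]
orientation: [[0.001, 1.0, -0.003], [1.0, -0.001, -0.002], [-0.002, -0.003, -1.0]]
wrist_force: [0.4, -0.5, -0.7]
gripper_width: 0.0851
```

>>> carry_out --pt "0 0 0 0 0 0 1" --pt "0 0 0 0 0 0 1" --pt "0 0 0 0 0 0 1" --pt "0 0 0 0 0 0 1" --pt "0 0 0 0 0 0 1"

```text
t: 28.35
ee_pos: [0.3758, 0.2903, 0.1385]
orientation: [[0.002, 1.0, 0.0], [1.0, -0.002, 0.0], [0.0, 0.0, -1.0]]
wrist_force: [-0.4, -0.3, 0.7]
gripper_width: 0.0851
```

```bash
python3 w.py w18 screw_tub:0
```

```text
t 28.35 [0.3758 0.2903 0.1385] yaw 89.86 w 0.0851 F [-0.4 -0.3  0.7]
screw_tub 0.69 [286. 203.] [0.3723 0.2919] iou 0.96
```

View pics/w18.png

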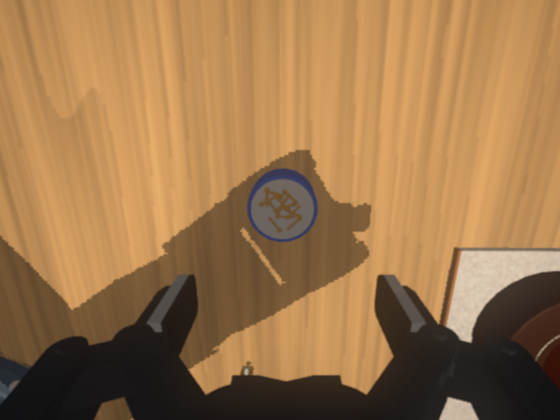

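>>> carry_out --pt "0 0 0 0.001 -0.002 0.04 1" --pt "0 0 0 0.001 -0.002 0.08 1" --pt "0 0 0 0.001 -0.002 0.108 1" --pt "0 0 0 0.001 -0.002 0.12 1" --pt "0 0 0 0.001 -0.002 0.125 1"

```text
t: 28.87
ee_pos: [0.3724, 0.2911, 0.0114]
orientation: [[0.002, 1.0, -0.003], [1.0, -0.002, -0.002], [-0.002, -0.003, -1.0]]
wrist_force: [0.5, 0.0, 0.6]
gripper_width: 0.0853
```

>>> carry_out --pt "0 0 0 0 0 0 -1" --pt "0 0 0 0 0 0 -1" --pt "0 0 0 0 0 0 -1" --pt "0 0 0 0 0 0 -1" --pt "0 0 0 0 0 0 -1"

```text
t: 29.28
ee_pos: [0.3738, 0.2923, 0.0149]
orientation: [[0.001, 1.0, 0.002], [1.0, -0.001, 0.001], [0.001, 0.002, -1.0]]
wrist_force: [-1.5, -2.7, 4.2]
gripper_width: 0.0576
```

>>> carry_out --pt "0 0 0 0 0 0 -1" --pt "0 0 0 0 0 0 -1" --pt "0 0 0 0 0 -0.03 -1" --pt "0 0 0 0 0 -0.065 -1" --pt "0 0 0 0 0 -0.1 -1"

```text
t: 29.7
ee_pos: [0.373, 0.292, 0.1154]
orientation: [[0.001, 1.0, 0.0], [1.0, -0.001, 0.0], [0.0, 0.0, -1.0]]
wrist_force: [0.4, -0.0, -1.2]
gripper_width: 0.0573
```

>>> carry_out --pt "0 0 0 -0.02 0.017 -0.01 -1" --pt "0 0 0 -0.04 0.035 -0.02 -1" --pt "0 0 0 -0.06 0.052 -0.03 -1" --pt "0 0 0 -0.08 0.07 -0.03 -1" --pt "0 0 0 -0.101 0.087 -0.03 -1"

```text
t: 30.12
ee_pos: [0.4615, 0.1902, 0.1454]
orientation: [[0.001, 1.0, 0.004], [1.0, -0.001, 0.001], [0.001, 0.004, -1.0]]
wrist_force: [0.5, 0.2, -0.7]
gripper_width: 0.0578
```

>>> carry_out --pt "0 0 0 -0.025 0.017 0 -1" --pt "0 0 0 -0.05 0.035 0 -1" --pt "0 0 0 -0.075 0.052 0 -1" --pt "0 0 0 -0.1 0.07 0 -1" --pt "0 0 0 -0.125 0.087 0 -1"

```text
t: 30.53
ee_pos: [0.548, 0.0645, 0.1447]
orientation: [[0.001, 1.0, 0.002], [1.0, -0.001, 0.0], [0.0, 0.002, -1.0]]
wrist_force: [0.5, 0.4, -1.2]
gripper_width: 0.0577
```

>>> carry_out --pt "0 0 0 -0.02 0.022 0 -1" --pt "0 0 0 -0.04 0.044 0 -1" --pt "0 0 0 -0.06 0.066 0.01 -1" --pt "0 0 0 -0.074 0.08 0.02 -1" --pt "0 0 0 -0.076 0.087 0.03 -1"

```text
t: 30.95
ee_pos: [0.6357, -0.0126, 0.1143]
orientation: [[0.003, 1.0, 0.003], [1.0, -0.003, -0.001], [-0.001, 0.003, -1.0]]
wrist_force: [0.4, -0.6, -1.2]
gripper_width: 0.0578
```

```bash
python3 w.py w19; python3 held.py screw_tub w20 .015
python3 - <<'E'
from h import *
p=bot.camera('wrist')
b=bot.mark_of('board',p);print([(q['p'],ray(p,q['xy'],0)) for q in b])
E
```

```text
t 30.95 [ 0.6357 -0.0126  0.1143] yaw 89.82 w 0.0578 F [ 0.4 -0.6 -1.2]
t 31.0 [ 0.6348 -0.0115  0.1118] [-2.6 -0.3 -2.8] 0.0573
0.95
.015 [ 0.6346 -0.0119] 0.964
[(0.71, array([ 0.63295733, -0.00735847,  0.        ]))]
```

View pics/w20.png

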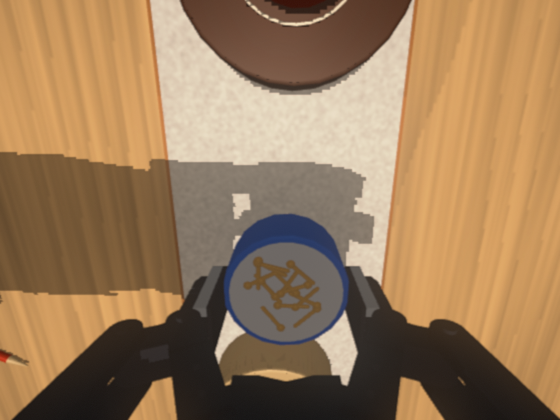

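Tub is over the middle of the board, clear of both blanks. Lowering: contact is expected at TCP z ≈ .024.

>>> carry_out --pt "0 0 0 0 0 0.03 -1" --pt "0 0 0 0 0 0.055 -1" --pt "0 0 0 0 0 0.075 -1" --pt "0 0 0 0 0 0.084 -1" --pt "0 0 0 0 0 0.086 -1"

```text
t: 31.62
ee_pos: [0.6329, -0.0093, 0.0265]
orientation: [[0.0, 1.0, -0.002], [1.0, -0.0, 0.0], [0.0, -0.002, -1.0]]
wrist_force: [0.2, -0.3, -0.4]
gripper_width: 0.0578
```

>>> carry_out --pt "0 0 0 0 0 0.001 -1" --pt "0 0 0 0 0 0.002 -1" --pt "0 0 0 0 0 0.003 -1" --pt "0 0 0 0 0 0.003 -1" --pt "0 0 0 0 0 0.003 -1"

```text
t: 32.03
ee_pos: [0.6342, -0.0101, 0.025]
orientation: [[0.001, 1.0, 0.001], [1.0, -0.001, -0.0], [-0.0, 0.001, -1.0]]
wrist_force: [-0.0, 0.8, -0.4]
gripper_width: 0.0576
```

>>> carry_out --pt "0 0 0 0 0 0.001 -1" --pt "0 0 0 0 0 0.002 -1" --pt "0 0 0 0 0 0.002 -1" --pt "0 0 0 0 0 0.002 -1" --pt "0 0 0 0 0 0.002 -1"

```text
t: 32.45
ee_pos: [0.6343, -0.0102, 0.0239]
orientation: [[0.001, 1.0, 0.001], [1.0, -0.001, -0.0], [-0.0, 0.001, -1.0]]
wrist_force: [-5.0, 0.7, 14.0]
gripper_width: 0.0574
```

Contact (14 N). Release, then retreat upward.

>>> carry_out --pt "0 0 0 0 0 0 1" --pt "0 0 0 0 0 0 1" --pt "0 0 0 0 0 0 1" --pt "0 0 0 0 0 0 1" --pt "0 0 0 0 0 -0.01 1"

```text
t: 32.87
ee_pos: [0.6328, -0.01, 0.0308]
orientation: [[0.001, 1.0, -0.003], [1.0, -0.001, 0.0], [0.0, -0.003, -1.0]]
wrist_force: [0.4, 0.2, 0.4]
gripper_width: 0.0854
```

>>> carry_out --pt "0 0 0 0 0 -0.03 1" --pt "0 0 0 0 0 -0.07 1" --pt "0 0 0 0 0 -0.11 1" --pt "0 0 0 0 0 -0.15 1" --pt "0 0 0 0 0 -0.19 1"

```text
t: 33.28
ee_pos: [0.6335, -0.01, 0.2251]
orientation: [[0.001, 1.0, 0.0], [1.0, -0.001, -0.0], [-0.0, 0.0, -1.0]]
wrist_force: [0.5, 0.8, -0.4]
gripper_width: 0.0855
```

>>> carry_out --pt "0 0 0 0 -0.03 -0.01 1" --pt "0 0 0 0 -0.06 -0.02 1" --pt "0 0 0 0 -0.1 -0.03 1" --pt "0 0 0 0 -0.14 -0.04 1" --pt "0 0 0 0 -0.17 -0.04 1"

```text
t: 33.7
ee_pos: [0.4617, -0.0098, 0.2643]
orientation: [[0.001, 1.0, 0.002], [1.0, -0.001, -0.0], [-0.0, 0.002, -1.0]]
wrist_force: [0.5, -0.3, 0.7]
gripper_width: 0.0852
```

>>> carry_out --pt "0 0 0 0 0 0 1" --pt "0 0 0 0 0 0 1" --pt "0 0 0 0 0 0 1" --pt "0 0 0 0 0 0 1" --pt "0 0 0 0 0 0 1"

```text
t: 34.12
ee_pos: [0.4645, -0.01, 0.2621]
orientation: [[0.001, 1.0, -0.0], [1.0, -0.001, 0.0], [0.0, -0.0, -1.0]]
wrist_force: [0.1, -0.7, 0.2]
gripper_width: 0.0855
```

Run:
```python
from fit import *
Z=dict(blank_walnut=.009,blank_maple=.009,plate_iron=.08,plate_alu=.089,screw_tub=.009,block_large=.054,block_small=.063,wax_tin=0)
for c in ['scene','side','wrist']:
    p=bot.camera(c)
    cv2.imwrite('pics/%s_f.png'%c,p['color'][:,:,::-1])
    if c!='wrist': cv2.imwrite('pics/%s_z.png'%c,cv2.resize(p['color'][130:310,120:450,::-1],None,fx=2.4,fy=2.4,interpolation=cv2.INTER_CUBIC))
    for n in ['plate_iron','plate_alu','screw_tub','wax_tin']:
        for q in bot.trace(n,p)[:1]:
            xy,i=solve(p,n,q['region'],Z[n]);print(c,n,round(q['p'],2),np.round(xy,4),round(i,2))
print(bot.read_state()['ee_pos'],bot.read_state()['t'])
```

```text
scene plate_iron 0.75 [0.6438 0.1519] 0.89
scene plate_alu 0.94 [ 0.6238 -0.179 ] 0.92
scene screw_tub 0.78 [ 0.634  -0.0107] 0.93
scene wax_tin 0.67 [ 0.3643 -0.295 ] 0.92
side plate_iron 0.7 [0.6468 0.1525] 0.91
side plate_alu 0.48 [ 0.6275 -0.1811] 0.92
side screw_tub 0.58 [ 0.6362 -0.0088] 0.94
side wax_tin 0.67 [ 0.3752 -0.2877] 0.44
wrist plate_iron 0.7 [0.6435 0.1523] 0.96
wrist screw_tub 0.7 [ 0.3661 -0.2829] 0.71
wrist wax_tin 0.68 [ 0.3622 -0.2965] 0.9
[ 0.46385836 -0.00995489  0.26231781] 34.8667
```

View pics/scene_z.png

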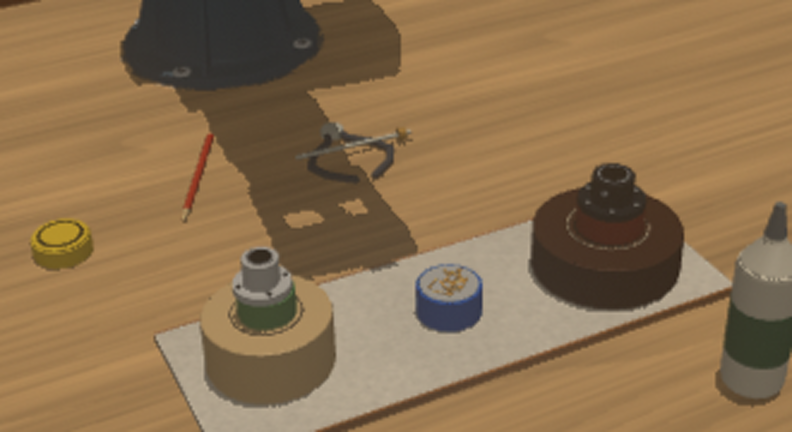

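View pics/side_z.png

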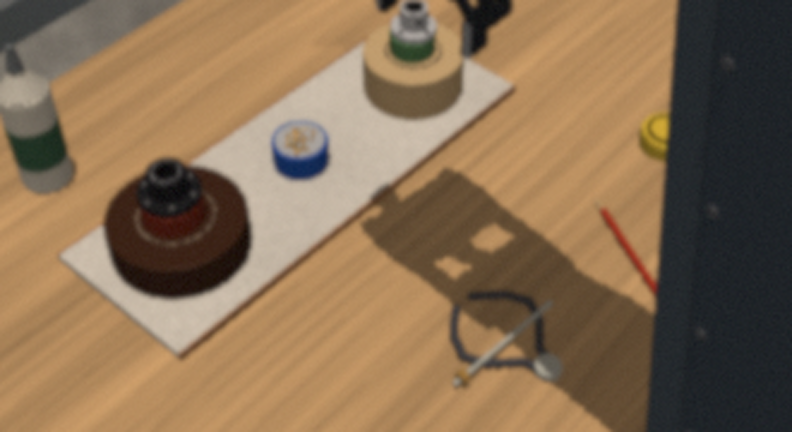

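Both views show the two stacks upright inside their circles, the tub midway between the blanks, and the tin where it started. Everything is released and the gripper is clear.

```bash
python3 -c "
from station import bot
print(bot.job_done())"
```

```text
the job is handed in; nothing more can be done
None
```

I placed all five parts and handed the job in at about 35 s of the 112 s allowed. The hand-in gives no verdict, so what follows rests on my own last measurements.

| Part | Measured offset (mm) | Limit (mm) |
|---|---|---|
| Large block from walnut centre | about 1–2 | 12 |
| Small block from maple centre | about 1 | 12 |
| Iron plate from its block | 1–2 in the scene and wrist views, about 4 in the side view | 10 |
| Aluminium plate from its block | about 1–2 in the scene and wrist views, about 5 in the side view | 10 |
| Tub from the board's middle | within 10 | 35 |
| Wax tin from its start | about 1–3, within measurement error | 30 |

- **Upright and released:** both stacks and the tub look upright and flat in the last pictures. The gripper is open and well clear of everything.
- **Forces:** the highest wrist force in the readings I took was about 14 N, when the tub touched the board.
- **Checks that disagreed:**
  - The side view puts both plates 3–4 mm farther out in x than the other two views do. That is more than the stated calibration error of about 2 mm, but still inside the limits.
  - The wrist camera's last tub report was really the wax tin, so I ignored it.
  - The side view's tin reading was partly hidden by the arm, so I left that out too.

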